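Clamp the guide block in the sliding-jaw bench clamp

TASK

Slide the clamp's jaw carriage by its knob fully back to its end stop. Then lift the metal block out of its wooden holder, stand it down on the open bench and let go, take it again by its long sides, and set it upright on the clamp's bed between the jaws, its two end faces toward the jaws. Then slide the carriage up until the block is nipped flush against the fixed jaw, let go, and leave the other things on the bench where they are.

Things in the scene. Friction and masses are not known exactly. Their poses are not given: they have to be found in the camera images.
- clamp: Grey bench clamp fixed at the back left, 70 wide (its x), 215 long (its y, -115 to +100), z up; origin on the bench under its middle. Two steel ways along y, 25 to either side of the middle line, form the bed, 30 above the bench; beside them it is 22 high. Fixed jaw at the -y end, 64 wide, top 79 high; carriage end stop at y = +74. The bench is clear for 170 beyond its -y end, 90 to 180 behind (world +x of) the holder. Sizes in mm.
- seat (a point): Point on the clamp bed's top (30 above the bench), at x = 0, y = -50 in the clamp's frame: under the middle of the block when it is nipped home. The fixed jaw's steel face is 30 mm from it toward the clamp's -y. With the jaws fully open the block has 12 mm free at each end when stood 12 mm to +y of here: no room for fingers at its ends, so it must be held by its long sides.
- carriage (a joint): Slide of the jaw carriage along the clamp's +y, in m: 0 is nearly shut (12 mm between jaw faces), 0.072 is back at the end stop (84 mm); gap = value + 12 mm; 0.048 with the block nipped. Starts too far shut for the block. About 3 N of friction (and 8 N s/m); stays where it is left. Its jaw is 64 wide, top 77 mm above the bench, and faces the fixed jaw.
- knob (a point): Middle of the carriage's upright round black knob, 26 mm across, 84 to 122 mm above the bench (this point 104), on a 16 mm stem. On the clamp's middle line, 44 mm to +y of the carriage's jaw face. Can be gripped from above at any yaw; does not turn.
- holder: Wooden holder fixed at the front right; origin on the bench under its middle. Base 56 (x) x 116 (y) x 6 mm, two walls 10 thick, 56 long, tops 52 above the bench; between them a 50 mm channel open at both ends along its x. The block starts in it, standing on the base: the walls cover its long sides, only its ends are free.
- block_centre (a point): Centre of the loose machined metal block, about 0.3 kg: 60 mm long (its x, between the end faces), 44 wide (its y, between the long sides), 50 high (its z), this point 25 above its underside. Top shows a flat bored bush and four screw heads. The same turned end for end. In the holder its underside is 6 mm above the bench, on the clamp's bed 30 mm.
- tape: Bystander: yellow pocket tape measure, 38x84x64, stands behind the work (mm). Origin at its underside. Not to be moved.
- ball_bearing: Bystander: ball bearing 52 across, 15 high, lies behind the work (mm). Origin at its underside. Not to be moved.
Things that resemble listed ones, but are neither listed nor needed, are in the scene too. Of the things that look like the part that bears block_centre, the larger one is meant.

How it is judged:
On the way, in this order (a step that is already met when the one before it is completed fails the run):
1. the carriage is fully back at its end stop (within 4 mm) (value of joint carriage above 0.068 m), for 0.1 s.
2. the block stands upright on the open bench, let go (height (world z) of block_centre below 0.0275 m and angle between block_centre's own z axis and vertical below 0.07 rad and horizontal distance between block_centre and holder above 0.06 m and contact force between the fingers and block below 0.2 N), for 0.2 s.
3. the block stands on the clamp's bed between the open jaws, ends toward the jaws, let go (angle between block_centre's own z axis and vertical below 0.07 rad and z of block_centre in the frame of clamp between 0.051 and 0.059 m and x of block_centre in the frame of clamp between -0.01 and 0.01 m and angle between the x axis of block_centre and the y axis of clamp, either way round below 0.2 rad and y of block_centre in the frame of clamp between -0.054 and -0.015 m and value of joint carriage above 0.049 m and contact force between the fingers and block below 0.2 N), for 0.2 s.
At the end, for the whole second after the job is handed in: The block stands upright and at rest on the clamp's bed, square to the jaws (4 degrees) and centred across them (10 mm), its end against the fixed jaw (3 mm) and the carriage jaw closed on its other end (2.5 mm); it is let go (angle between the x axis of block_centre and the y axis of clamp, either way round below 0.07 rad and angle between block_centre's own z axis and vertical below 0.07 rad and z of block_centre in the frame of clamp between 0.051 and 0.059 m and x of block_centre in the frame of clamp between -0.01 and 0.01 m and y of block_centre in the frame of clamp between -0.053 and -0.047 m and value of joint carriage between 0.0445 and 0.0505 m and linear speed of block below 0.01 m/s and contact force between the fingers and block below 0.2 N); the robot touches nothing.
It fails at once if the tape is moved more than 25 mm (distance of tape from where it was at the start of the episode above 0.025 m).
It fails at once if the ball bearing is moved more than 25 mm (distance of ball_bearing from where it was at the start of the episode above 0.025 m).
It also fails if it takes over 72 s, if anything falls off the work surface, if the arm or the gripper's body presses on something with over 40 N, if the wrist force passes 120 N, or if a joint passes its speed limit or range.

ROBOT

A 7-joint arm with a two-finger parallel gripper is mounted at the origin on a cart in front of the work surface, level with it; the furniture and walls round the work are solid. World frame = base frame: x ahead of the robot, y to its left, z up, the work surface at z = 0. Lengths are in m, angles in rad, forces in N, time in s.
With the tool pointing down it reaches from about 0.425 to 0.925 m from the base axis. Payload 6.8 kg.
Tool frame: the origin (TCP) lies between the finger pads; the fingertips stand finger_overhang ahead of it and the grasp point (between the pads) lies 6 mm ahead of it (finger_overhang is the distance from the TCP to the fingertips, in m); z points along the fingers, y is the line along which they close (so a half turn about z gives the same grasp; the last joint's range is limited). The gripper opens to 85 mm and grips with 20 to 120 N. Pads are 22 mm wide; open, the fingers measure 114 mm over their backs; the gripper's body (76 mm by 85 mm) begins 54 mm behind the grasp point. The pads swing forward as they close: fully open they stand 13 mm farther back than shut.
Start: joints at [-1.323, 0.477, 0.022, 1.555, -0.011, 1.109, -0.083], TCP at [0.235, 0.633, 0.256] pointing down, gripper open.
Joint ranges: [-2.96, 2.96], [-0.34, 2.1], [-1.41, 1.46], [0.24, 2.44], [-1.37, 4.51], [0.17, 1.92], [-2.96, 2.96]. Speed limits (rad/s): [2.39, 2.39, 3.14, 3.14, 3.14, 3.14, 3.14].

INTERFACE

Orientations are given as a unit quaternion [w, x, y, z].
In Python, from station import * gives the robot as it stands.
- The arm moves only by the tool drive_tool, never from a script. Its argument "increments" is a list of rows, each an object of numbers: "claw": the finger opening in m, from 0 to 0.0854; "dx", "dy", "dz": the shift along the tool's x, y, z in m; "wx", "wy", "wz": the turn, a rotation vector about the tool's x, y, z in degrees. A call has 1 to 20 rows; each row shifts and turns the commanded pose from where the row before left it, along the tool's axes as they then stand; what a row does not reach is not made up. A row lasts 1/8 s, in which the tool goes at most 62.5 mm and 10.7 degrees, less where a joint would pass 70% of its speed; a pose out of reach is approached as far as the arm can. A call with a gripper value outside its range is refused whole. The fingers move at their own pace and stop on an object; "newtons" is the grip in N (left out, the last holds). Time passes only in rows, so rows that do not move let the fingers close. It gives the time, the measured TCP pose, the force, the opening and the grip force at its end, in the units of the state.
- get_obs(): the state, without advancing time (a new reading comes with each control period).
- read_camera(name): name is "side" or "top"; returns (picture, depth): 384x512x3 uint8, red, green, blue; 384x512 float32, m along the optical axis (not along the pixel's ray), 0 where there is no reading.
- calibration(name): a dict with "intrinsics" (3x3 intrinsics, pixels), "R" (3x3) and "t" (3): a world point X has camera coordinates R X + t. Camera axes: x right, y down, z forward; pixel columns grow to the right and rows downward; lengths in m; the calibration is good to about 2 mm. A picture is of the moment at which its call begins. calibration takes no time and is no camera call.
- hand_in(): hands the job in; it is judged then, once.
The state is a dict: "t": time; "q": joint angles; "joint_vel": joint speeds; "joint_torque": joint torques, N m; "eef_pos": TCP position; "tool_rot": TCP orientation; "contact_force": force on the tool from outside, world axes, zero at the start; "torque": the same for the moment, N m; "gripper_width": opening from 0.0 (shut) to 1.0 (fully open); "grasp_force": force on a finger pad.
Only numpy, scipy, OpenCV 4.12 (cv2) and the standard library are available. Lean on these libraries where they do the work, as an engineer would, in place of code of your own. Each camera call takes 0.05 s, during which the arm holds its last target. There are 200 camera calls.

## Working session

There is one attempt and no reset: what is moved stays moved. The work goes in short steps, Python scripts to look and compute and a tool call to move; the robot and the scene stay as the last step left them, time stands still between calls to the robot, and variables do not carry over. Pictures are saved under pics/ and viewed, at most 10 in all, crops included, and the job is handed in when it is done.

Besides the shell and the picture viewer there is one more tool, called after "Emit:" as a command line: name --argument value ..., lists and objects as JSON in quotes. drive_tool: Moves the arm, as the interface text tells. Its arguments: {"type":"object","properties":{"increments":{"type":"array","items":{"type":"object","properties":{"claw":{"type":"number"},"dx":{"type":"number"},"dy":{"type":"number"},"dz":{"type":"number"},"wx":{"type":"number"},"wy":{"type":"number"},"wz":{"type":"number"}}}},"newtons":{"type":"number"}},"required":["increments"]}

```bash
mkdir -p pics; python3 - <<'E'
from station import *
import cv2,numpy as np
for n in("top","side"):
    p,d=read_camera(n); np.savez(f"pics/{n}0.npz",p=p,d=d)
    cv2.imwrite(f"pics/{n}0.png",cv2.resize(p[:,:,::-1],(800,600),interpolation=cv2.INTER_CUBIC))
    c=calibration(n);print(n,c["intrinsics"].round(1).tolist(),c["R"].round(3).tolist(),c["t"].round(3).tolist())
print({k:np.round(v,3).tolist() for k,v in get_obs().items()})
E
ls
```

```text
top [[399.0, 0.0, 257.6], [0.0, 399.0, 198.7], [0.0, 0.0, 1.0]] [[-0.02, -1.0, -0.013], [-0.989, 0.021, -0.149], [0.15, 0.01, -0.989]] [0.026, 0.591, 0.847]
side [[351.3, 0.0, 250.7], [0.0, 351.3, 190.0], [0.0, 0.0, 1.0]] [[0.995, -0.097, -0.0], [-0.054, -0.55, -0.833], [0.081, 0.83, -0.553]] [-0.605, 0.11, 0.852]
{'t': 0.1, 'q': [-1.323, 0.478, 0.022, 1.556, -0.011, 1.109, -0.083], 'joint_vel': [-0.0, -0.001, 0.0, -0.003, 0.0, 0.001, -0.002], 'joint_torque': [0.004, -59.776, 1.613, -28.196, 0.013, 0.005, 0.0], 'eef_pos': [0.235, 0.632, 0.255], 'tool_rot': [-0.0, 0.177, 0.984, -0.001], 'contact_force': [-0.624, 0.186, -0.692], 'torque': [0.022, -0.083, -0.017], 'grasp_force': 0.0, 'gripper_width': 1.001}
pics
```

View pics/top0.png

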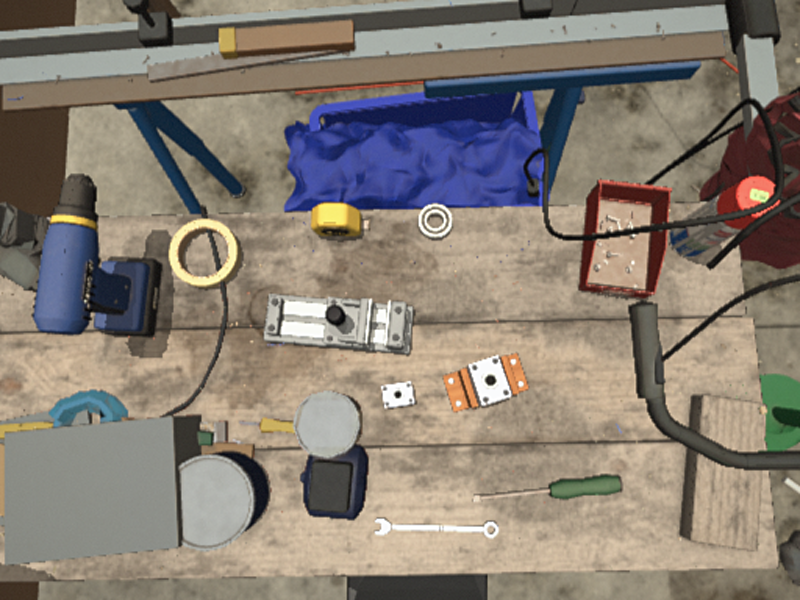

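View pics/side0.png

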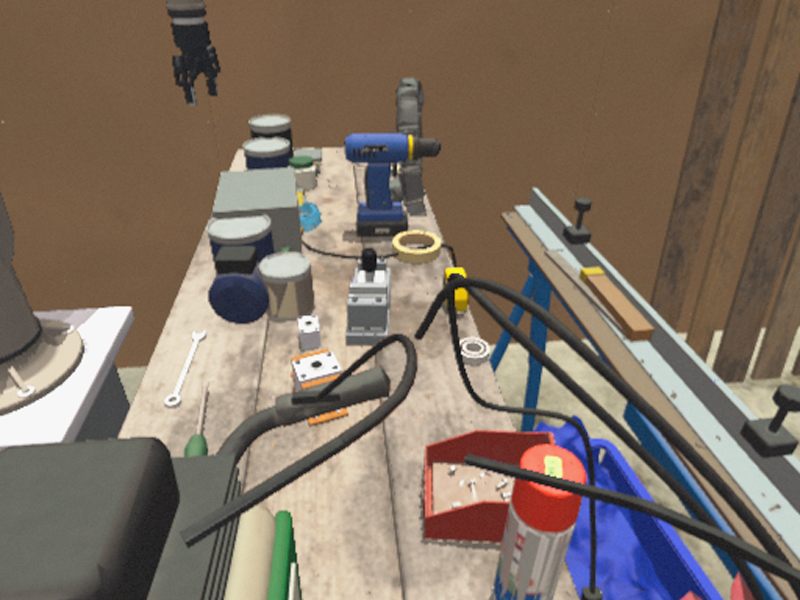

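The top view (800x600) shows the clamp at (337,322), with its knob at (335,315) and its fixed jaw at the right, around (390,325). The orange/wood holder with the larger white block is at (485,380). A smaller lookalike block stands alone at (398,395). The tape is at (336,220) and the bearing at (435,221). The larger block, sitting in the holder, fits the description. I'll measure it and confirm in a crop.

```bash
cat > h.py <<'E'
import numpy as np,cv2
from station import *
def ray(n,uv,z):
    c=calibration(n);K,R,t=c["intrinsics"],c["R"],c["t"];uv=np.atleast_2d(uv).astype(float)
    d=np.c_[uv,np.ones(len(uv))]@np.linalg.inv(K).T@R; o=-R.T@t
    return o+d*((z-o[2])/d[:,2])[:,None]
def cloud(n,d):
    c=calibration(n);K,R,t=c["intrinsics"],c["R"],c["t"];v,u=np.mgrid[:384,:512]
    P=np.stack([(u-K[0,2])*d/K[0,0],(v-K[1,2])*d/K[1,1],d],-1)
    return (P-t)@R
def rect(P):
    (c,s,a)=cv2.minAreaRect((P[:,:2]*1000).astype(np.float32)); return np.round(c,1),np.round(s,1),round(a,2)
E
python3 - <<'E'
from h import *
f=np.load("pics/top0.npz");p,d=f["p"],f["d"];W=cloud("top",d)
hsv=cv2.cvtColor(p,cv2.COLOR_RGB2HSV)
x,y,z=W[...,0],W[...,1],W[...,2]
def roi(a,b,c,e):
    m=np.zeros(z.shape,bool);m[b:e,a:c]=1;return m
s=.64
def box(a,b,c,e):return roi(*(int(q*s) for q in(a,b,c,e)))
ho=box(430,340,540,420);cl=box(250,280,425,365);dec=box(370,370,430,420)
print("bench z",np.median(z[box(430,280,480,330)]))
def rep(nm,m,h):
    m=m.astype(np.uint8);k,l,st,ce=cv2.connectedComponentsWithStats(m);i=1+st[1:,4].argmax()
    v,u=np.where(l==i);print(nm,len(u),"z",np.median(z[l==i]).round(4),"pix",ce[i].round(1),rect(ray("top",np.c_[u,v],h)))
white=(hsv[...,1]<40)&(hsv[...,2]>150)
rep("block white",ho&white,.056);rep("block depth",ho&(z>.0535)&(z<.07),.056)
rep("holder",ho&(z>.046),.052)
rep("decoy",dec&(z>.02),np.median(z[dec&(z>.02)]))
rep("knob",cl&(z>.1),.122)
rep("jaws",cl&(z>.07)&(z<.085),.078)
jj=cl&(z>.07)&(z<.085)
k,l,st,ce=cv2.connectedComponentsWithStats(jj.astype(np.uint8))
for i in range(1,k):
    if st[i,4]>30:
        v,u=np.where(l==i);print(st[i],rect(ray("top",np.c_[u,v],.078)),np.median(z[l==i]))
rep("clampall z>15",cl&(z>.013),.022)
# heights map max
print("tall stuff:",[(n,z[box(*b)].max().round(3)) for n,b in dict(box=(0,400,200,560),can=(295,390,360,460),can2=(180,450,265,550),navy=(300,450,370,520),drill=(30,170,160,335),tape=(310,200,370,240),cable=(630,300,760,470)).items()])
a=p[170:290,150:350];cv2.imwrite("pics/c1.png",cv2.resize(a[:,:,::-1],(800,480),interpolation=cv2.INTER_CUBIC))
E
```

```text
bench z 0.0004173517696852285
block white 514 z 0.0569 pix [313.2 243.2] (array([ 490.1, -105.2]), array([61., 44.]), 16.51)
block depth 565 z 0.0571 pix [313.4 242.8] (array([ 491.7, -107.7]), array([59.3, 49.6]), 16.51)
holder 703 z 0.0566 pix [315.4 242.3] (array([ 492.6, -110.6]), array([59.5, 56.2]), 16.51)
decoy 283 z 0.0371 pix [254.1 251.9] (array([474. ,  23.8]), array([31.3, 43.1]), 6.94)
knob 136 z 0.1215 pix [214. 201.] (array([577. , 101.9]), array([26.4, 23. ]), 44.13)
jaws 348 z 0.0766 pix [252.6 206.8] (array([569.7,  24.4]), array([26.4, 63.1]), 85.33)
[228 190  10  30 221] (array([574.7,  67.3]), array([16.2, 63.3]), 83.67) 0.0773156256745315
[246 192  14  30 348] (array([569.7,  24.4]), array([26.4, 63.1]), 85.33) 0.07661203149885641
clampall z>15 2927 z 0.0444 pix [216.8 206.2] (array([582.4, 109.9]), array([216.8,  77.5]), 83.91)
tall stuff: [('box', np.float64(0.926)), ('can', np.float64(0.926)), ('can2', np.float64(0.926)), ('navy', np.float64(0.926)), ('drill', np.float64(0.926)), ('tape', np.float64(0.926)), ('cable', np.float64(0.926))]
```

View pics/c1.png

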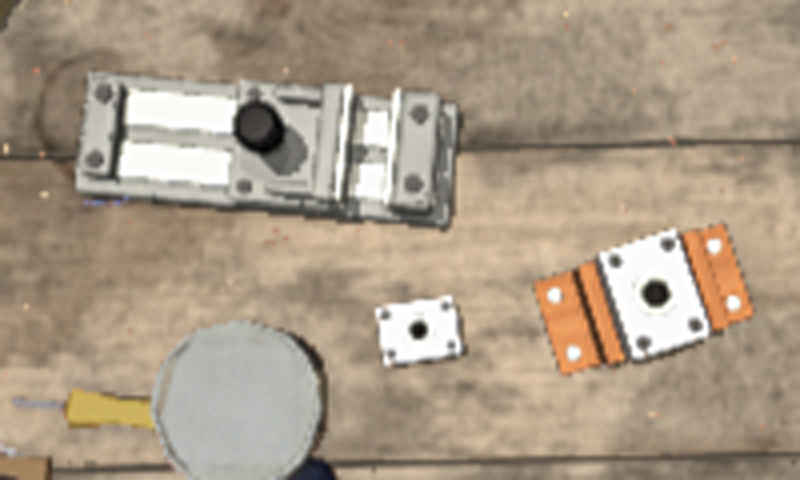

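The crop confirms the target: the large bored block sits between the orange holder walls at crop (655,293). The small decoy is at (418,330) and stands free. The clamp's fixed jaw is at (415,150) and its knob at (260,125). Next I'll refine the clamp axis and check clearances.

```bash
python3 - <<'E'
from h import *
import station
print([n for n in dir(station) if not n.startswith("_")])
try: print(finger_overhang)
except Exception as e: print(e)
f=np.load("pics/top0.npz");p,d=f["p"],f["d"];W=cloud("top",d);W[d==0]=0
x,y,z=W[...,0],W[...,1],W[...,2]
hsv=cv2.cvtColor(p,cv2.COLOR_RGB2HSV)
# heights on a coarse grid along the way
for X in np.arange(.2,.85,.1):
    print("x%.1f"%X,[int(1000*np.max(z[(abs(x-X)<.05)&(abs(y-Y)<.05)],initial=0)) for Y in np.arange(.65,-.35,-.1)])
# ways
m=np.zeros(z.shape,bool);m[185:230,178:215]=1
w=m&(hsv[...,1]<40)&(hsv[...,2]>215)&(abs(z-.03)<.01)
k,l,st,ce=cv2.connectedComponentsWithStats(w.astype(np.uint8))
for i in range(1,k):
    if st[i,4]>60:
        v,u=np.where(l==i);print(st[i],rect(ray("top",np.c_[u,v],.03)),np.median(z[l==i]).round(4))
o=-calibration("top")["R"].T@calibration("top")["t"];print("cam",o)
# knob from side
g=np.load("pics/side0.npz");ps,ds=g["p"],g["d"];Ws=cloud("side",ds);Ws[ds==0]=0
m=(abs(Ws[...,0]-.577)<.03)&(abs(Ws[...,1]-.1)<.03)&(Ws[...,2]>.095)
q=Ws[m];print("side knob n",len(q),q.mean(0),q.min(0),q.max(0))
m=(abs(Ws[...,0]-.49)<.05)&(abs(Ws[...,1]+.105)<.05)&(Ws[...,2]>.052)&(Ws[...,2]<.07)
v,u=np.where(m);print("side block",len(u),rect(ray("side",np.c_[u,v],.056)))
E
```

```text
['PlanningError', 'calibration', 'finger_overhang', 'get_obs', 'hand_in', 'read_camera']
0.025
x0.2 [0, 5, 5, 6, 5, 4, 5, 5, 7, 6]
x0.3 [0, 120, 120, 120, 115, 131, 130, 20, 29, 32]
x0.4 [14, 118, 119, 120, 106, 131, 130, 7, 8, 161]
x0.5 [4, 40, 40, 115, 14, 98, 98, 61, 61, 190]
x0.6 [5, 56, 223, 219, 53, 125, 125, 56, 7, 315]
x0.7 [20, 174, 223, 218, 29, 68, 67, 20, 84, 240]
x0.8 [0, 1, 5, 13, 4, 60, 59, 20, 41, 74]
[182 192  27  11 224] (array([600.1, 156.7]), array([59.9, 19.6]), 83.51) 0.0308
[180 205  28  11 231] (array([570.2, 159.9]), array([61.1, 19.4]), 83.57) 0.0308
cam [0.45816678 0.00478872 0.92559718]
side knob n 112 [0.57707198 0.09490888 0.11119695] [0.56510806 0.08759416 0.09536372] [0.58930228 0.10936441 0.12270072]
side block 401 (array([ 490.3, -111.2]), array([59.9, 66.7]), 16.83)
```

```bash
cat >> h.py <<'E'
from scipy.spatial.transform import Rotation as Ro
def goal(p,yaw):
    "tool-frame shift (m) and turn (deg) from the measured pose to TCP p, pointing down, tool y at world yaw (deg, mod 180)"
    s=get_obs();w,*v=s["tool_rot"];R=Ro.from_quat([*v,w])
    cur=R.as_matrix();cy=np.degrees(np.arctan2(cur[1,1],cur[0,1]));dl=(yaw-cy+90)%180-90
    a=np.radians(cy+dl);Y=np.array([np.cos(a),np.sin(a),0]);Z=np.array([0,0,-1.]);G=np.c_[np.cross(Y,Z),Y,Z]
    print("t",round(s["t"],2),"pos",np.round(s["eef_pos"],4),"yaw",cy.round(2),"w",np.round(s["gripper_width"],3),"F",np.round(s["contact_force"],1),"grip",np.round(s["grasp_force"],1))
    print("  shift(mm)",(cur.T@(np.array(p)-s["eef_pos"])*1000).round(1),"turn",np.degrees((R.inv()*Ro.from_matrix(G)).as_rotvec()).round(2),"after-turn shift",(G.T@(np.array(p)-s["eef_pos"])*1000).round(1))
E
python3 -c "
from h import *
goal([.578,.102,.256],-6.5)"
```

```text
t 0.1 pos [0.235  0.6322 0.2554] yaw 69.62 w 1.001 F [-0.6  0.2 -0.7] grip 0.0
  shift(mm) [-5.062e+02 -3.775e+02  1.000e-01] turn [-8.000e-02  7.000e-02  7.612e+01] after-turn shift [-488.   400.8   -0.6]
```

Emit:
drive_tool --increments '[{"dx":-0.0422,"dy":-0.0315},{"dx":-0.0422,"dy":-0.0315},{"dx":-0.0422,"dy":-0.0315},{"dx":-0.0422,"dy":-0.0315},{"dx":-0.0422,"dy":-0.0315},{"dx":-0.0422,"dy":-0.0315},{"dx":-0.0422,"dy":-0.0315},{"dx":-0.0422,"dy":-0.0315},{"dx":-0.0422,"dy":-0.0315},{"dx":-0.0422,"dy":-0.0315},{"dx":-0.0422,"dy":-0.0315},{"dx":-0.0422,"dy":-0.0315},{"wz":9.5},{"wz":9.5},{"wz":9.5},{"wz":9.5},{"wz":9.5},{"wz":9.5},{"wz":9.5},{"wz":9.6}]' --newtons 40

```text
schema error: expected keys claw, dx, dy, dz, wx, wy, wz
```

```bash
python3 -c "
from h import *
goal([.578,.102,.112],-6.5)"
```

```text
t 0.1 pos [0.235  0.6322 0.2554] yaw 69.62 w 1.001 F [-0.6  0.2 -0.7] grip 0.0
  shift(mm) [-506.2 -377.3  144.1] turn [-8.000e-02  7.000e-02  7.612e+01] after-turn shift [-488.   400.8  143.4]
```

Emit:
drive_tool --increments '[{"claw":0.085,"dx":-0.0422,"dy":-0.0315,"dz":0,"wx":0,"wy":0,"wz":0},{"claw":0.085,"dx":-0.0422,"dy":-0.0315,"dz":0,"wx":0,"wy":0,"wz":0},{"claw":0.085,"dx":-0.0422,"dy":-0.0315,"dz":0,"wx":0,"wy":0,"wz":0},{"claw":0.085,"dx":-0.0422,"dy":-0.0315,"dz":0,"wx":0,"wy":0,"wz":0},{"claw":0.085,"dx":-0.0422,"dy":-0.0315,"dz":0,"wx":0,"wy":0,"wz":0},{"claw":0.085,"dx":-0.0422,"dy":-0.0315,"dz":0,"wx":0,"wy":0,"wz":0},{"claw":0.085,"dx":-0.0422,"dy":-0.0315,"dz":0,"wx":0,"wy":0,"wz":0},{"claw":0.085,"dx":-0.0422,"dy":-0.0315,"dz":0,"wx":0,"wy":0,"wz":0},{"claw":0.085,"dx":-0.0422,"dy":-0.0315,"dz":0,"wx":0,"wy":0,"wz":0},{"claw":0.085,"dx":-0.0422,"dy":-0.0315,"dz":0,"wx":0,"wy":0,"wz":0},{"claw":0.085,"dx":-0.0422,"dy":-0.0315,"dz":0,"wx":0,"wy":0,"wz":0},{"claw":0.085,"dx":-0.0422,"dy":-0.0315,"dz":0,"wx":0,"wy":0,"wz":0},{"claw":0.085,"dx":0,"dy":0,"dz":0,"wx":0,"wy":0,"wz":9.5},{"claw":0.085,"dx":0,"dy":0,"dz":0,"wx":0,"wy":0,"wz":9.5},{"claw":0.085,"dx":0,"dy":0,"dz":0,"wx":0,"wy":0,"wz":9.5},{"claw":0.085,"dx":0,"dy":0,"dz":0,"wx":0,"wy":0,"wz":9.5},{"claw":0.085,"dx":0,"dy":0,"dz":0,"wx":0,"wy":0,"wz":9.5},{"claw":0.085,"dx":0,"dy":0,"dz":0,"wx":0,"wy":0,"wz":9.5},{"claw":0.085,"dx":0,"dy":0,"dz":0,"wx":0,"wy":0,"wz":9.5},{"claw":0.085,"dx":0,"dy":0,"dz":0,"wx":0,"wy":0,"wz":9.6}]' --newtons 40

```text
t: 2.6
eef_pos: [0.5778, 0.102, 0.2559]
tool_rot: [-0.0, 0.748, 0.664, -0.0]
contact_force: [-0.5, 0.3, -0.7]
gripper_width: 0.991
grasp_force: 0.0
```

```bash
python3 -c "
from h import *
goal([.578,.102,.112],-6.5)"
```

```text
t 2.6 pos [0.5778 0.102  0.2559] yaw -6.79 w 0.991 F [-0.5  0.3 -0.7] grip 0.0
  shift(mm) [  0.    0.3 143.9] turn [-0.04  0.02 -0.29] after-turn shift [ -0.    0.2 143.9]
```

Emit:
drive_tool --increments '[{"claw":0.085,"dx":0,"dy":0,"dz":0.048,"wx":0,"wy":0,"wz":0},{"claw":0.085,"dx":0,"dy":0,"dz":0.048,"wx":0,"wy":0,"wz":0},{"claw":0.085,"dx":0,"dy":0,"dz":0.028,"wx":0,"wy":0,"wz":0},{"claw":0.085,"dx":0,"dy":0,"dz":0.02,"wx":0,"wy":0,"wz":0},{"claw":0.01,"dx":0,"dy":0,"dz":0,"wx":0,"wy":0,"wz":0},{"claw":0.01,"dx":0,"dy":0,"dz":0,"wx":0,"wy":0,"wz":0},{"claw":0.01,"dx":0,"dy":0,"dz":0,"wx":0,"wy":0,"wz":0},{"claw":0.01,"dx":0,"dy":0,"dz":0,"wx":0,"wy":0,"wz":0},{"claw":0.01,"dx":0,"dy":0,"dz":0,"wx":0,"wy":0,"wz":0},{"claw":0.01,"dx":0,"dy":0,"dz":0,"wx":0,"wy":0,"wz":0}]' --newtons 40

```text
t: 3.85
eef_pos: [0.5792, 0.1022, 0.1137]
tool_rot: [0.001, 0.746, 0.666, 0.001]
contact_force: [-1.5, 0.5, 7.1]
gripper_width: 0.288
grasp_force: 39.3
```

Emit:
drive_tool --increments '[{"claw":0.01,"dx":0.008,"dy":0,"dz":-0.001,"wx":0,"wy":0,"wz":0},{"claw":0.01,"dx":0.008,"dy":0,"dz":0,"wx":0,"wy":0,"wz":0},{"claw":0.01,"dx":0.008,"dy":0,"dz":0,"wx":0,"wy":0,"wz":0},{"claw":0.01,"dx":0.008,"dy":0,"dz":0,"wx":0,"wy":0,"wz":0},{"claw":0.01,"dx":0.008,"dy":0,"dz":0,"wx":0,"wy":0,"wz":0},{"claw":0.01,"dx":0.008,"dy":0,"dz":0,"wx":0,"wy":0,"wz":0},{"claw":0.01,"dx":0.008,"dy":0,"dz":0,"wx":0,"wy":0,"wz":0},{"claw":0.01,"dx":0.004,"dy":0,"dz":0,"wx":0,"wy":0,"wz":0},{"claw":0.01,"dx":0.003,"dy":0,"dz":0,"wx":0,"wy":0,"wz":0},{"claw":0.01,"dx":0,"dy":0,"dz":0,"wx":0,"wy":0,"wz":0}]'

```text
t: 5.1
eef_pos: [0.5861, 0.1632, 0.1137]
tool_rot: [0.001, 0.746, 0.666, 0.0]
contact_force: [3.4, -6.3, 2.5]
gripper_width: 0.287
grasp_force: 40.3
```

```bash
python3 -c "
from h import *
goal([.586,.165,.112],-6.5)"
```

```text
t 5.1 pos [0.5861 0.1632 0.1137] yaw -6.55 w 0.287 F [ 3.4 -6.3  2.5] grip 40.3
  shift(mm) [ 1.7 -0.3  1.7] turn [ 0.1   0.08 -0.05] after-turn shift [ 1.7 -0.3  1.7]
```

Emit:
drive_tool --increments '[{"claw":0.01,"dx":0.002,"dy":0,"dz":0,"wx":0,"wy":0,"wz":0},{"claw":0.01,"dx":0.002,"dy":0,"dz":0,"wx":0,"wy":0,"wz":0},{"claw":0.01,"dx":0,"dy":0,"dz":0,"wx":0,"wy":0,"wz":0}]'

```text
t: 5.48
eef_pos: [0.5861, 0.1634, 0.1137]
tool_rot: [0.002, 0.747, 0.665, -0.002]
contact_force: [1.2, -12.8, 5.0]
gripper_width: 0.289
grasp_force: 40.6
```

Emit:
drive_tool --increments '[{"claw":0.085,"dx":-0.003,"dy":0,"dz":0,"wx":0,"wy":0,"wz":0},{"claw":0.085,"dx":0,"dy":0,"dz":0,"wx":0,"wy":0,"wz":0},{"claw":0.085,"dx":0,"dy":0,"dz":0,"wx":0,"wy":0,"wz":0},{"claw":0.085,"dx":0,"dy":0,"dz":0,"wx":0,"wy":0,"wz":0},{"claw":0.085,"dx":0,"dy":0,"dz":-0.03,"wx":0,"wy":0,"wz":0},{"claw":0.085,"dx":0,"dy":0,"dz":-0.04,"wx":0,"wy":0,"wz":0},{"claw":0.085,"dx":0,"dy":0,"dz":-0.04,"wx":0,"wy":0,"wz":0}]'

```text
t: 6.35
eef_pos: [0.5851, 0.1659, 0.2243]
tool_rot: [-0.0, 0.746, 0.666, -0.0]
contact_force: [0.2, -0.1, 0.4]
gripper_width: 0.993
grasp_force: 0.0
```

```bash
python3 - <<'E'
from h import *
goal([.490,-.105,.15],16.6)
p,d=read_camera("top");W=cloud("top",d);z=W[...,2]
m=(z>.1)&(z<.13)&(abs(W[...,0]-.585)<.03)&(abs(W[...,1]-.165)<.03)
v,u=np.where(m);print("knob",len(u),rect(ray("top",np.c_[u,v],.122)) if len(u) else "")
E
```

```text
t 6.35 pos [0.5851 0.1659 0.2243] yaw -6.47 w 0.993 F [ 0.2 -0.1  0.4] grip 0.0
  shift(mm) [-279.8  -63.9   74.4] turn [ -0.03   0.   -23.07] after-turn shift [-232.4 -168.5   74.3]
knob 140 (array([583.6, 161.5]), array([27.9, 23.7]), 62.4)
```

Emit:
drive_tool --increments '[{"claw":0.085,"dx":-0.0466,"dy":-0.0106,"dz":0,"wx":0,"wy":0,"wz":0},{"claw":0.085,"dx":-0.0466,"dy":-0.0106,"dz":0,"wx":0,"wy":0,"wz":0},{"claw":0.085,"dx":-0.0466,"dy":-0.0106,"dz":0,"wx":0,"wy":0,"wz":0},{"claw":0.085,"dx":-0.0466,"dy":-0.0106,"dz":0,"wx":0,"wy":0,"wz":0},{"claw":0.085,"dx":-0.0466,"dy":-0.0106,"dz":0,"wx":0,"wy":0,"wz":0},{"claw":0.085,"dx":-0.0466,"dy":-0.0106,"dz":0,"wx":0,"wy":0,"wz":0},{"claw":0.085,"dx":0,"dy":0,"dz":0,"wx":0,"wy":0,"wz":-7.7},{"claw":0.085,"dx":0,"dy":0,"dz":0,"wx":0,"wy":0,"wz":-7.7},{"claw":0.085,"dx":0,"dy":0,"dz":0,"wx":0,"wy":0,"wz":-7.7},{"claw":0.085,"dx":0,"dy":0,"dz":0.05,"wx":0,"wy":0,"wz":0},{"claw":0.085,"dx":0,"dy":0,"dz":0.025,"wx":0,"wy":0,"wz":0},{"claw":0.085,"dx":0,"dy":0,"dz":0,"wx":0,"wy":0,"wz":0}]'

```text
t: 7.9
eef_pos: [0.4892, -0.1047, 0.1468]
tool_rot: [-0.002, 0.598, 0.802, -0.001]
contact_force: [0.3, -0.2, 0.1]
gripper_width: 1.0
grasp_force: 0.0
```

```bash
python3 - <<'E'
from h import *
goal([.491,-.1045,.039],16.6)
for n in ("top","side"):
    p,d=read_camera(n);np.savez(f"pics/{n}1.npz",p=p,d=d)
p=np.load("pics/side1.npz")["p"]
cv2.imwrite("pics/s1.png",cv2.resize(p[130:290,140:340,::-1],(750,600),interpolation=cv2.INTER_CUBIC))
E
```

```text
t 7.9 pos [ 0.4892 -0.1047  0.1468] yaw 16.62 w 1.0 F [ 0.3 -0.2  0.1] grip 0.0
  shift(mm) [ -0.4   2.2 107.8] turn [-0.22 -0.06  0.02] after-turn shift [ -0.3   1.8 107.8]
```

View pics/s1.png

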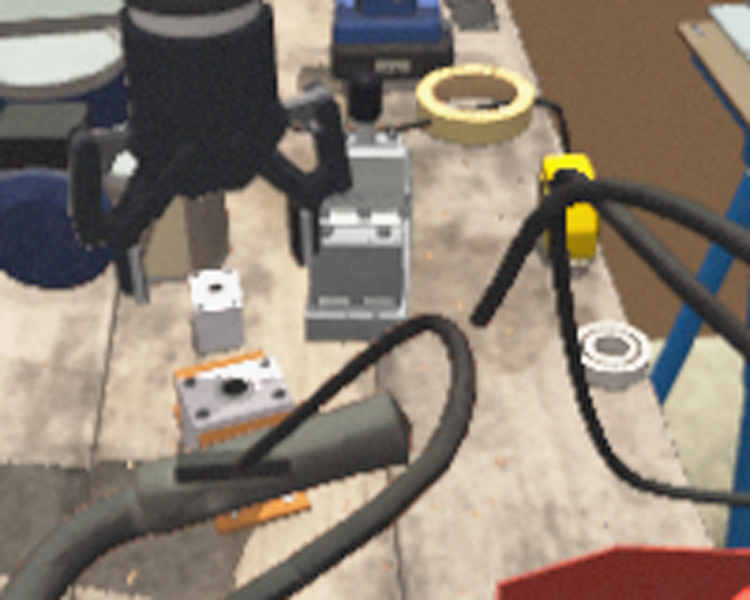

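The gripper at (200,100) hangs above and up-image of the holder block at (235,385). The fingers straddle its ends, and the decoy at (215,290) is clear of them. The carriage is open, with the knob at (365,95). I'll descend and grip.

Emit:
drive_tool --increments '[{"claw":0.085,"dx":0,"dy":0.002,"dz":0.04,"wx":0,"wy":0,"wz":0},{"claw":0.085,"dx":0,"dy":0,"dz":0.035,"wx":0,"wy":0,"wz":0},{"claw":0.085,"dx":0,"dy":0,"dz":0.02,"wx":0,"wy":0,"wz":0},{"claw":0.085,"dx":0,"dy":0,"dz":0.012,"wx":0,"wy":0,"wz":0},{"claw":0.085,"dx":0,"dy":0,"dz":0,"wx":0,"wy":0,"wz":0},{"claw":0.04,"dx":0,"dy":0,"dz":0,"wx":0,"wy":0,"wz":0},{"claw":0.04,"dx":0,"dy":0,"dz":0,"wx":0,"wy":0,"wz":0},{"claw":0.04,"dx":0,"dy":0,"dz":0,"wx":0,"wy":0,"wz":0},{"claw":0.04,"dx":0,"dy":0,"dz":0,"wx":0,"wy":0,"wz":0},{"claw":0.04,"dx":0,"dy":0,"dz":0,"wx":0,"wy":0,"wz":0}]' --newtons 50

```text
t: 9.25
eef_pos: [0.493, -0.1046, 0.0424]
tool_rot: [0.0, 0.598, 0.802, 0.0]
contact_force: [-1.7, 1.0, 6.3]
gripper_width: 0.696
grasp_force: 54.1
```

Emit:
drive_tool --increments '[{"claw":0.04,"dx":0,"dy":0,"dz":-0.015,"wx":0,"wy":0,"wz":0},{"claw":0.04,"dx":0,"dy":0,"dz":-0.025,"wx":0,"wy":0,"wz":0},{"claw":0.04,"dx":0,"dy":0,"dz":-0.04,"wx":0,"wy":0,"wz":0},{"claw":0.04,"dx":0,"dy":0,"dz":-0.03,"wx":0,"wy":0,"wz":0},{"claw":0.04,"dx":0,"dy":0,"dz":0,"wx":0,"wy":0,"wz":0}]'

```text
t: 9.88
eef_pos: [0.4941, -0.1046, 0.1541]
tool_rot: [0.002, 0.598, 0.802, 0.002]
contact_force: [0.4, 0.2, -3.2]
gripper_width: 0.694
grasp_force: 55.1
```

```bash
python3 - <<'E'
from h import *
goal([.612,-.088,.1],83.5)
E
```

```text
t 9.88 pos [ 0.4941 -0.1046  0.1541] yaw 16.61 w 0.694 F [ 0.4  0.2 -3.2] grip 55.1
  shift(mm) [-17.7 117.5  54.7] turn [  0.23   0.24 -66.89] after-turn shift [-115.3   29.8   54.1]
```

Emit:
drive_tool --increments '[{"claw":0.04,"dx":-0.0044,"dy":0.0294,"dz":0,"wx":0,"wy":0,"wz":0},{"claw":0.04,"dx":-0.0044,"dy":0.0294,"dz":0,"wx":0,"wy":0,"wz":0},{"claw":0.04,"dx":-0.0044,"dy":0.0294,"dz":0,"wx":0,"wy":0,"wz":0},{"claw":0.04,"dx":-0.0044,"dy":0.0294,"dz":0,"wx":0,"wy":0,"wz":0},{"claw":0.04,"dx":0,"dy":0,"dz":0,"wx":0,"wy":0,"wz":-9.5},{"claw":0.04,"dx":0,"dy":0,"dz":0,"wx":0,"wy":0,"wz":-9.5},{"claw":0.04,"dx":0,"dy":0,"dz":0,"wx":0,"wy":0,"wz":-9.5},{"claw":0.04,"dx":0,"dy":0,"dz":0,"wx":0,"wy":0,"wz":-9.5},{"claw":0.04,"dx":0,"dy":0,"dz":0,"wx":0,"wy":0,"wz":-9.5},{"claw":0.04,"dx":0,"dy":0,"dz":0,"wx":0,"wy":0,"wz":-9.5},{"claw":0.04,"dx":0,"dy":0,"dz":0,"wx":0,"wy":0,"wz":-9.9},{"claw":0.04,"dx":0,"dy":0,"dz":0.035,"wx":0,"wy":0,"wz":0},{"claw":0.04,"dx":0,"dy":0,"dz":0.035,"wx":0,"wy":0,"wz":0},{"claw":0.04,"dx":0,"dy":0,"dz":0.022,"wx":0,"wy":0,"wz":0},{"claw":0.04,"dx":0,"dy":0,"dz":0.015,"wx":0,"wy":0,"wz":0},{"claw":0.04,"dx":0,"dy":0,"dz":0,"wx":0,"wy":0,"wz":0}]'

```text
t: 11.88
eef_pos: [0.6091, -0.0876, 0.043]
tool_rot: [-0.001, 0.057, 0.998, 0.0]
contact_force: [-0.5, 0.4, -2.2]
gripper_width: 0.7
grasp_force: 55.1
```

```bash
python3 - <<'E'
from h import *
goal([.612,-.088,.0365],83.5)
E
```

```text
t 11.88 pos [ 0.6091 -0.0876  0.043 ] yaw 83.51 w 0.7 F [-0.5  0.4 -2.2] grip 55.1
  shift(mm) [-2.9 -0.1  6.5] turn [-0.01 -0.16  0.01] after-turn shift [-2.9 -0.1  6.5]
```

Emit:
drive_tool --increments '[{"claw":0.04,"dx":0,"dy":0,"dz":0.003,"wx":0,"wy":0,"wz":0},{"claw":0.04,"dx":0,"dy":0,"dz":0.002,"wx":0,"wy":0,"wz":0},{"claw":0.04,"dx":0,"dy":0,"dz":0.001,"wx":0,"wy":0,"wz":0},{"claw":0.04,"dx":0,"dy":0,"dz":0.001,"wx":0,"wy":0,"wz":0},{"claw":0.04,"dx":0,"dy":0,"dz":0,"wx":0,"wy":0,"wz":0}]'

```text
t: 12.5
eef_pos: [0.6102, -0.0877, 0.0374]
tool_rot: [0.0, 0.057, 0.998, 0.0]
contact_force: [-1.1, 1.1, -2.1]
gripper_width: 0.694
grasp_force: 55.1
```

Emit:
drive_tool --increments '[{"claw":0.04,"dx":0,"dy":0,"dz":0.001,"wx":0,"wy":0,"wz":0},{"claw":0.04,"dx":0,"dy":0,"dz":0.001,"wx":0,"wy":0,"wz":0},{"claw":0.04,"dx":0,"dy":0,"dz":0,"wx":0,"wy":0,"wz":0}]'

```text
t: 12.88
eef_pos: [0.6104, -0.0877, 0.0368]
tool_rot: [0.0, 0.057, 0.998, 0.0]
contact_force: [-4.1, 0.9, 12.1]
gripper_width: 0.692
grasp_force: 56.7
```

Emit:
drive_tool --increments '[{"claw":0.085,"dx":0,"dy":0,"dz":-0.001,"wx":0,"wy":0,"wz":0},{"claw":0.085,"dx":0,"dy":0,"dz":0,"wx":0,"wy":0,"wz":0},{"claw":0.085,"dx":0,"dy":0,"dz":0,"wx":0,"wy":0,"wz":0},{"claw":0.085,"dx":0,"dy":0,"dz":0,"wx":0,"wy":0,"wz":0},{"claw":0.085,"dx":0,"dy":0,"dz":-0.03,"wx":0,"wy":0,"wz":0},{"claw":0.085,"dx":0,"dy":0,"dz":-0.04,"wx":0,"wy":0,"wz":0},{"claw":0.085,"dx":0,"dy":0,"dz":-0.04,"wx":0,"wy":0,"wz":0},{"claw":0.085,"dx":0,"dy":0,"dz":0,"wx":0,"wy":0,"wz":10},{"claw":0.085,"dx":0,"dy":0,"dz":0,"wx":0,"wy":0,"wz":10},{"claw":0.085,"dx":0,"dy":0,"dz":0,"wx":0,"wy":0,"wz":10},{"claw":0.085,"dx":0,"dy":0,"dz":0,"wx":0,"wy":0,"wz":10},{"claw":0.085,"dx":0,"dy":0,"dz":0,"wx":0,"wy":0,"wz":10},{"claw":0.085,"dx":0,"dy":0,"dz":0,"wx":0,"wy":0,"wz":10},{"claw":0.085,"dx":0,"dy":0,"dz":0,"wx":0,"wy":0,"wz":10},{"claw":0.085,"dx":0,"dy":0,"dz":0,"wx":0,"wy":0,"wz":10},{"claw":0.085,"dx":0,"dy":0,"dz":0,"wx":0,"wy":0,"wz":10},{"claw":0.085,"dx":0,"dy":0,"dz":0,"wx":0,"wy":0,"wz":0}]'

```text
t: 15.0
eef_pos: [0.6102, -0.0874, 0.146]
tool_rot: [0.0, 0.745, 0.667, -0.0]
contact_force: [0.5, 0.1, 0.3]
gripper_width: 0.992
grasp_force: 0.0
```

```bash
python3 - <<'E'
from h import *
goal([.610,-.0877,.036],-6.5)
for n in ("top","side"):
    p,d=read_camera(n);np.savez(f"pics/{n}2.npz",p=p,d=d)
p1=np.load("pics/top2.npz")["p"][150:290,200:340];p2=np.load("pics/side2.npz")["p"][140:280,170:310]
cv2.imwrite("pics/s2.png",cv2.resize(np.hstack([p1,p2])[...,::-1],(800,400),interpolation=cv2.INTER_CUBIC))
W=cloud("side",np.load("pics/side2.npz")["d"]);z=W[...,2]
m=(abs(W[...,0]-.61)<.05)&(abs(W[...,1]+.09)<.05)&(z>.046)&(z<.06)
v,u=np.where(m);print("side block",len(u),"z",np.median(z[m]),rect(ray("side",np.c_[u,v],.05)))
E
```

```text
t 15.0 pos [ 0.6102 -0.0874  0.146 ] yaw -6.38 w 0.992 F [0.5 0.1 0.3] grip 0.0
  shift(mm) [-2.0e-01 -1.0e-01  1.1e+02] turn [-0.02  0.03  0.12] after-turn shift [-3.0e-01 -1.0e-01  1.1e+02]
side block 225 z 0.04986648872356481 (array([602.1, -91.8]), array([60.3, 31. ]), 83.31)
```

View pics/s2.png

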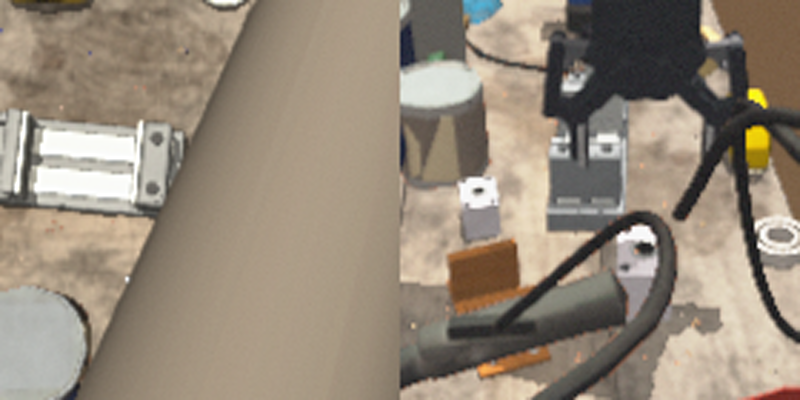

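The block stands upright on the bench (right panel, (640,260)). Its top is at z=0.050 and its long axis is parallel to the clamp. The carriage is open (left panel, jaw at (15,155)). I'll regrip by the long sides.

Emit:
drive_tool --increments '[{"claw":0.085,"dx":0,"dy":0,"dz":0.04,"wx":0,"wy":0,"wz":0.1},{"claw":0.085,"dx":0,"dy":0,"dz":0.035,"wx":0,"wy":0,"wz":0},{"claw":0.085,"dx":0,"dy":0,"dz":0.02,"wx":0,"wy":0,"wz":0},{"claw":0.085,"dx":0,"dy":0,"dz":0.013,"wx":0,"wy":0,"wz":0},{"claw":0.085,"dx":0,"dy":0,"dz":0,"wx":0,"wy":0,"wz":0},{"claw":0.03,"dx":0,"dy":0,"dz":0,"wx":0,"wy":0,"wz":0},{"claw":0.03,"dx":0,"dy":0,"dz":0,"wx":0,"wy":0,"wz":0},{"claw":0.03,"dx":0,"dy":0,"dz":0,"wx":0,"wy":0,"wz":0},{"claw":0.03,"dx":0,"dy":0,"dz":0,"wx":0,"wy":0,"wz":0},{"claw":0.03,"dx":0,"dy":0,"dz":0,"wx":0,"wy":0,"wz":0},{"claw":0.03,"dx":0,"dy":0,"dz":0,"wx":0,"wy":0,"wz":0}]' --newtons 50

```text
t: 16.48
eef_pos: [0.6108, -0.0877, 0.0393]
tool_rot: [0.0, 0.747, 0.665, 0.001]
contact_force: [-1.8, -0.2, 5.9]
gripper_width: 0.506
grasp_force: 52.3
```

Emit:
drive_tool --increments '[{"claw":0.03,"dx":0,"dy":0,"dz":-0.015,"wx":0,"wy":0,"wz":0},{"claw":0.03,"dx":0,"dy":0,"dz":-0.03,"wx":0,"wy":0,"wz":0},{"claw":0.03,"dx":0,"dy":0,"dz":-0.035,"wx":0,"wy":0,"wz":0},{"claw":0.03,"dx":0,"dy":0,"dz":-0.03,"wx":0,"wy":0,"wz":0},{"claw":0.03,"dx":0,"dy":0,"dz":0,"wx":0,"wy":0,"wz":0}]'

```text
t: 17.1
eef_pos: [0.6117, -0.0881, 0.1511]
tool_rot: [0.002, 0.747, 0.665, 0.002]
contact_force: [-0.2, -0.2, -3.1]
gripper_width: 0.511
grasp_force: 51.7
```

```bash
python3 - <<'E'
from h import *
goal([.5765,.0785,.15],-6.5)
f=np.load("pics/top2.npz");p,d=f["p"],f["d"];W=cloud("top",d);z=W[...,2]
m=(z>.07)&(z<.085)&(abs(W[...,0]-.58)<.05)&(abs(W[...,1]-.08)<.1)
k,l,st,ce=cv2.connectedComponentsWithStats(m.astype(np.uint8))
for i in range(1,k):
    if st[i,4]>30:
        v,u=np.where(l==i);print(st[i],rect(ray("top",np.c_[u,v],.078)))
E
```

```text
t 17.1 pos [ 0.6117 -0.0881  0.1511] yaw -6.59 w 0.511 F [-0.2 -0.2 -3.1] grip 51.7
  shift(mm) [161.4 -54.1   0.9] turn [ 0.28 -0.03 -0.09] after-turn shift [161.5 -53.8   1.1]
[200 188  10  30 225] (array([580.7, 127.7]), array([17. , 63.3]), 83.8)
[246 192  14  30 347] (array([569.6,  24.3]), array([25.9, 63.1]), 83.96)
```

Emit:
drive_tool --increments '[{"claw":0.03,"dx":0.0404,"dy":-0.0134,"dz":0,"wx":0,"wy":0,"wz":0},{"claw":0.03,"dx":0.0404,"dy":-0.0134,"dz":0,"wx":0,"wy":0,"wz":0},{"claw":0.03,"dx":0.0404,"dy":-0.0134,"dz":0,"wx":0,"wy":0,"wz":0},{"claw":0.03,"dx":0.0404,"dy":-0.0134,"dz":0,"wx":0,"wy":0,"wz":0},{"claw":0.03,"dx":0,"dy":0,"dz":0,"wx":0,"wy":0,"wz":0},{"claw":0.03,"dx":0,"dy":0,"dz":0,"wx":0,"wy":0,"wz":0}]'

```text
t: 17.85
eef_pos: [0.5749, 0.0786, 0.1476]
tool_rot: [-0.0, 0.746, 0.665, -0.001]
contact_force: [0.0, 0.2, -1.9]
gripper_width: 0.506
grasp_force: 51.6
```

```bash
python3 - <<'E'
from h import *
goal([.5765,.0785,.0693],-6.5)
for n in ("top","side"):
    p,d=read_camera(n);np.savez(f"pics/{n}3.npz",p=p,d=d)
p1=np.load("pics/top3.npz")["p"][150:290,150:290];p2=np.load("pics/side3.npz")["p"][120:260,170:310]
cv2.imwrite("pics/s3.png",cv2.resize(np.hstack([p1,p2])[...,::-1],(800,400),interpolation=cv2.INTER_CUBIC))
E
```

```text
t 17.85 pos [0.5749 0.0786 0.1476] yaw -6.57 w 0.506 F [ 0.   0.2 -1.9] grip 51.6
  shift(mm) [ 0.2  1.7 78.3] turn [-0.06  0.06 -0.07] after-turn shift [ 0.1  1.6 78.3]
```

View pics/s3.png

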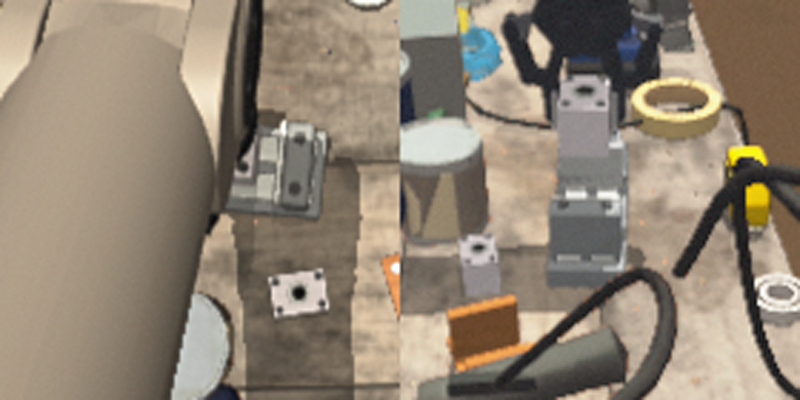

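The block (right panel, (583,115)) is held upright, square over the bed and between the jaws. I'll lower it onto the bed.

Emit:
drive_tool --increments '[{"claw":0.03,"dx":0,"dy":0.0015,"dz":0.03,"wx":0,"wy":0,"wz":0},{"claw":0.03,"dx":0,"dy":0,"dz":0.025,"wx":0,"wy":0,"wz":0},{"claw":0.03,"dx":0,"dy":0,"dz":0.015,"wx":0,"wy":0,"wz":0},{"claw":0.03,"dx":0,"dy":0,"dz":0.004,"wx":0,"wy":0,"wz":0},{"claw":0.03,"dx":0,"dy":0,"dz":0.002,"wx":0,"wy":0,"wz":0},{"claw":0.03,"dx":0,"dy":0,"dz":0,"wx":0,"wy":0,"wz":0},{"claw":0.03,"dx":0,"dy":0,"dz":0,"wx":0,"wy":0,"wz":0}]'

```text
t: 18.82
eef_pos: [0.5774, 0.079, 0.0729]
tool_rot: [0.0, 0.747, 0.665, 0.001]
contact_force: [-0.2, 0.1, -2.6]
gripper_width: 0.509
grasp_force: 51.6
```

Emit:
drive_tool --increments '[{"claw":0.03,"dx":0,"dy":0,"dz":0.0015,"wx":0,"wy":0,"wz":0},{"claw":0.03,"dx":0,"dy":0,"dz":0.001,"wx":0,"wy":0,"wz":0},{"claw":0.03,"dx":0,"dy":0,"dz":0.001,"wx":0,"wy":0,"wz":0},{"claw":0.03,"dx":0,"dy":0,"dz":0.001,"wx":0,"wy":0,"wz":0},{"claw":0.03,"dx":0,"dy":0,"dz":0,"wx":0,"wy":0,"wz":0}]'

```text
t: 19.45
eef_pos: [0.577, 0.0789, 0.069]
tool_rot: [-0.0, 0.747, 0.665, 0.0]
contact_force: [-4.6, 0.9, 11.3]
gripper_width: 0.51
grasp_force: 53.3
```

Emit:
drive_tool --increments '[{"claw":0.085,"dx":0,"dy":0,"dz":-0.0015,"wx":0,"wy":0,"wz":0},{"claw":0.085,"dx":0,"dy":0,"dz":0,"wx":0,"wy":0,"wz":0},{"claw":0.085,"dx":0,"dy":0,"dz":0,"wx":0,"wy":0,"wz":0},{"claw":0.085,"dx":0,"dy":0,"dz":0,"wx":0,"wy":0,"wz":0},{"claw":0.085,"dx":0,"dy":0,"dz":-0.03,"wx":0,"wy":0,"wz":0},{"claw":0.085,"dx":0,"dy":0,"dz":-0.04,"wx":0,"wy":0,"wz":0},{"claw":0.085,"dx":0,"dy":0,"dz":-0.045,"wx":0,"wy":0,"wz":0},{"claw":0.085,"dx":0,"dy":0,"dz":0,"wx":0,"wy":0,"wz":0}]'

```text
t: 20.45
eef_pos: [0.5792, 0.0788, 0.1876]
tool_rot: [0.001, 0.747, 0.665, 0.003]
contact_force: [1.0, 1.0, -0.8]
gripper_width: 0.992
grasp_force: 0.0
```

```bash
python3 - <<'E'
from h import *
goal([.5862,.1634,.114],-6.5)
for n in ("top","side"):
    p,d=read_camera(n);np.savez(f"pics/{n}4.npz",p=p,d=d)
p1=np.load("pics/top4.npz")["p"][150:290,150:290];p2=np.load("pics/side4.npz")["p"][120:260,170:310]
cv2.imwrite("pics/s4.png",cv2.resize(np.hstack([p1,p2])[...,::-1],(800,400),interpolation=cv2.INTER_CUBIC))
W=cloud("side",np.load("pics/side4.npz")["d"]);z=W[...,2]
m=(abs(W[...,0]-.577)<.03)&(abs(W[...,1]-.076)<.045)&(z>.0775)&(z<.084)
v,u=np.where(m);print(len(u),np.median(z[m]),rect(ray("side",np.c_[u,v],.08)))
E
```

```text
t 20.45 pos [0.5792 0.0788 0.1876] yaw -6.6 w 0.992 F [ 1.   1.  -0.8] grip 0.0
  shift(mm) [84.6 -3.2 73.8] turn [ 0.34 -0.15 -0.1 ] after-turn shift [84.8 -2.6 73.6]
192 0.07935021585704646 (array([575.7,  81.2]), array([71. , 42.9]), 82.61)
```

View pics/s4.png

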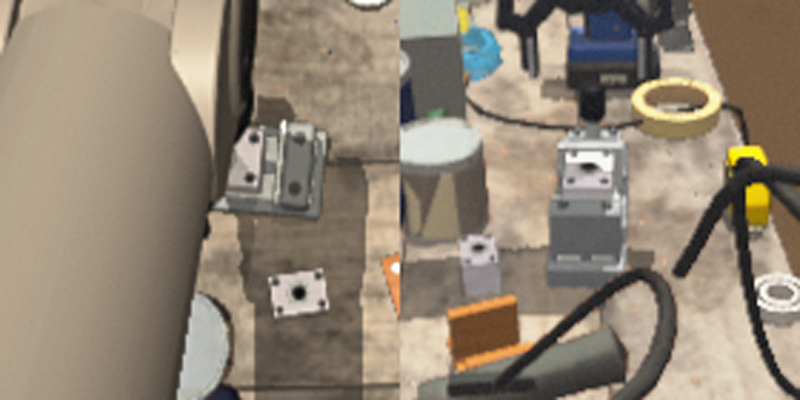

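The block stands upright between the open jaws (right panel, (588,170)). Next I'll grip the knob and slide the carriage up.

Emit:
drive_tool --increments '[{"claw":0.085,"dx":0.0424,"dy":-0.0014,"dz":0,"wx":0,"wy":0,"wz":0},{"claw":0.085,"dx":0.0424,"dy":-0.0014,"dz":0,"wx":0,"wy":0,"wz":0},{"claw":0.085,"dx":0,"dy":0,"dz":0,"wx":0,"wy":0,"wz":0},{"claw":0.085,"dx":0,"dy":0,"dz":0.035,"wx":0,"wy":0,"wz":0},{"claw":0.085,"dx":0,"dy":0,"dz":0.025,"wx":0,"wy":0,"wz":0},{"claw":0.085,"dx":0,"dy":0,"dz":0.012,"wx":0,"wy":0,"wz":0},{"claw":0.01,"dx":0,"dy":0,"dz":0,"wx":0,"wy":0,"wz":0},{"claw":0.01,"dx":0,"dy":0,"dz":0,"wx":0,"wy":0,"wz":0},{"claw":0.01,"dx":0,"dy":0,"dz":0,"wx":0,"wy":0,"wz":0},{"claw":0.01,"dx":0,"dy":0,"dz":0,"wx":0,"wy":0,"wz":0},{"claw":0.01,"dx":0,"dy":0,"dz":0,"wx":0,"wy":0,"wz":0},{"claw":0.01,"dx":0,"dy":0,"dz":0,"wx":0,"wy":0,"wz":0}]' --newtons 40

```text
t: 22.05
eef_pos: [0.586, 0.1633, 0.1137]
tool_rot: [0.001, 0.747, 0.665, 0.002]
contact_force: [5.2, -0.6, 2.1]
gripper_width: 0.284
grasp_force: 39.7
```

Now I'll slide 22 mm toward −x of the tool (clamp −y), gently.

Emit:
drive_tool --increments '[{"claw":0.01,"dx":-0.003,"dy":0,"dz":0,"wx":0,"wy":0,"wz":0},{"claw":0.01,"dx":-0.003,"dy":0,"dz":0,"wx":0,"wy":0,"wz":0},{"claw":0.01,"dx":-0.003,"dy":0,"dz":0,"wx":0,"wy":0,"wz":0},{"claw":0.01,"dx":-0.003,"dy":0,"dz":0,"wx":0,"wy":0,"wz":0},{"claw":0.01,"dx":-0.003,"dy":0,"dz":0,"wx":0,"wy":0,"wz":0},{"claw":0.01,"dx":-0.003,"dy":0,"dz":0,"wx":0,"wy":0,"wz":0},{"claw":0.01,"dx":-0.002,"dy":0,"dz":0,"wx":0,"wy":0,"wz":0},{"claw":0.01,"dx":-0.002,"dy":0,"dz":0,"wx":0,"wy":0,"wz":0},{"claw":0.01,"dx":0,"dy":0,"dz":0,"wx":0,"wy":0,"wz":0}]'

```text
t: 23.18
eef_pos: [0.5838, 0.1435, 0.1137]
tool_rot: [0.001, 0.746, 0.666, 0.003]
contact_force: [6.5, 3.6, -0.2]
gripper_width: 0.295
grasp_force: 39.6
```

Emit:
drive_tool --increments '[{"claw":0.01,"dx":-0.001,"dy":0,"dz":0,"wx":0,"wy":0,"wz":0},{"claw":0.01,"dx":-0.001,"dy":0,"dz":0,"wx":0,"wy":0,"wz":0},{"claw":0.01,"dx":-0.001,"dy":0,"dz":0,"wx":0,"wy":0,"wz":0},{"claw":0.01,"dx":0,"dy":0,"dz":0,"wx":0,"wy":0,"wz":0}]'

```text
t: 23.68
eef_pos: [0.5834, 0.1408, 0.1137]
tool_rot: [0.001, 0.746, 0.666, 0.003]
contact_force: [6.0, 3.9, 0.3]
gripper_width: 0.288
grasp_force: 39.6
```

Emit:
drive_tool --increments '[{"claw":0.01,"dx":-0.001,"dy":0,"dz":0,"wx":0,"wy":0,"wz":0},{"claw":0.01,"dx":-0.001,"dy":0,"dz":0,"wx":0,"wy":0,"wz":0},{"claw":0.01,"dx":-0.001,"dy":0,"dz":0,"wx":0,"wy":0,"wz":0},{"claw":0.01,"dx":0,"dy":0,"dz":0,"wx":0,"wy":0,"wz":0}]'

```text
t: 24.18
eef_pos: [0.5833, 0.1393, 0.1137]
tool_rot: [0.0, 0.746, 0.666, 0.004]
contact_force: [6.8, 7.1, -0.3]
gripper_width: 0.288
grasp_force: 39.5
```

Emit:
drive_tool --increments '[{"claw":0.01,"dx":-0.002,"dy":0,"dz":0,"wx":0,"wy":0,"wz":0},{"claw":0.01,"dx":-0.001,"dy":0,"dz":0,"wx":0,"wy":0,"wz":0},{"claw":0.01,"dx":0,"dy":0,"dz":0,"wx":0,"wy":0,"wz":0}]'

```text
t: 24.55
eef_pos: [0.5833, 0.1393, 0.1137]
tool_rot: [-0.001, 0.745, 0.667, 0.005]
contact_force: [8.2, 12.9, -2.8]
gripper_width: 0.285
grasp_force: 39.4
```

Nipped: the tool stopped after 24 mm and the force is rising. I'll ease off, release and rise.

Emit:
drive_tool --increments '[{"claw":0.01,"dx":0.002,"dy":0,"dz":0,"wx":0,"wy":0,"wz":0},{"claw":0.085,"dx":0,"dy":0,"dz":0,"wx":0,"wy":0,"wz":0},{"claw":0.085,"dx":0,"dy":0,"dz":0,"wx":0,"wy":0,"wz":0},{"claw":0.085,"dx":0,"dy":0,"dz":0,"wx":0,"wy":0,"wz":0},{"claw":0.085,"dx":0,"dy":0,"dz":0,"wx":0,"wy":0,"wz":0},{"claw":0.085,"dx":0,"dy":0,"dz":-0.03,"wx":0,"wy":0,"wz":0},{"claw":0.085,"dx":0,"dy":0,"dz":-0.04,"wx":0,"wy":0,"wz":0},{"claw":0.085,"dx":0,"dy":0,"dz":-0.05,"wx":0,"wy":0,"wz":0},{"claw":0.085,"dx":0.05,"dy":0,"dz":-0.02,"wx":0,"wy":0,"wz":0},{"claw":0.085,"dx":0.05,"dy":-0.04,"dz":0,"wx":0,"wy":0,"wz":0},{"claw":0.085,"dx":0.05,"dy":-0.04,"dz":0,"wx":0,"wy":0,"wz":0},{"claw":0.085,"dx":0.03,"dy":-0.04,"dz":0,"wx":0,"wy":0,"wz":0},{"claw":0.085,"dx":0,"dy":0,"dz":0,"wx":0,"wy":0,"wz":0},{"claw":0.085,"dx":0,"dy":0,"dz":0,"wx":0,"wy":0,"wz":0}]'

```text
t: 26.3
eef_pos: [0.484, 0.3238, 0.2524]
tool_rot: [0.0, 0.747, 0.665, -0.0]
contact_force: [1.6, -0.4, -0.1]
gripper_width: 0.993
grasp_force: 0.0
```

```bash
python3 - <<'E'
from h import *
goal([.58,.14,.25],-6.5)
for n in ("top","side"):
    p,d=read_camera(n);np.savez(f"pics/{n}5.npz",p=p,d=d)
p1=np.load("pics/top5.npz")["p"][150:290,150:290];p2=np.load("pics/side5.npz")["p"][120:260,170:310]
cv2.imwrite("pics/s5.png",cv2.resize(np.hstack([p1,p2])[...,::-1],(800,400),interpolation=cv2.INTER_CUBIC))
W=cloud("top",np.load("pics/top5.npz")["d"]);z=W[...,2]
m=(z>.1)&(z<.13)&(abs(W[...,0]-.582)<.03)&(abs(W[...,1]-.14)<.03)
v,u=np.where(m);print("knob",len(u),rect(ray("top",np.c_[u,v],.122)) if len(u) else "")
E
```

```text
t 26.3 pos [0.484  0.3238 0.2524] yaw -6.62 w 0.993 F [ 1.6 -0.4 -0.1] grip 0.0
  shift(mm) [-171.5  116.5    2.5] turn [ 0.02  0.02 -0.12] after-turn shift [-171.7  116.1    2.4]
knob 138 (array([580.9, 138.6]), array([27. , 24.6]), 0.07)
```

View pics/s5.png

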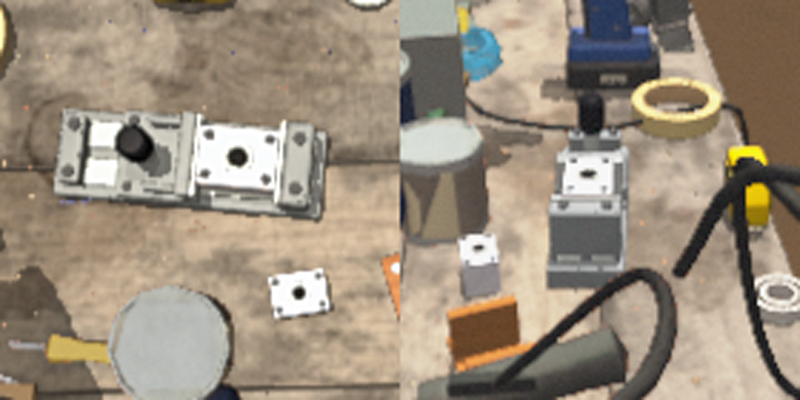

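The block (left panel, (237,157)) is square and centred, with the carriage jaw and fixed jaw against its ends. The arm is clear, so I'll hand in.

```bash
python3 -c "
from station import *
print(hand_in())"
```

```text
the job is handed in; nothing more can be done
None
```

I've handed the job in: the block is nipped upright and square between the clamp's jaws and let go, the tape and ball bearing were left alone, and it took about 26 s of the 72 s; no verdict came back.

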